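Seal a battery pack in the clasp canister

ROBOT

A 6-joint arm with a two-finger parallel gripper is mounted at the origin on the work surface. World frame = base frame: x ahead of the robot, y to its left, z up, the work surface at z = 0. Lengths are in m, angles in rad, forces in N, time in s.
With the tool pointing down it reaches from about 0.4 to 0.825 m from the base axis. Payload 7 kg.
Tool frame: the origin (TCP) lies on the centre line of the jaws, within the pads' length; the fingertips stand 25 mm ahead of it and the grasp point (between the pads) lies 6 mm ahead of it; z points along the fingers, y is the direction in which the jaws open and shut (so a half turn about z gives the same grasp; the last joint's range is limited). The gripper opens to 88 mm and grips with 3 to 60 N. Pads are 19 mm wide; open, the fingers measure 130 mm over their backs; the gripper's body (78 mm by 193 mm) begins 47 mm behind the grasp point.
Start: joints at [-1.06, 0.359, 0.012, 0, -1.224, -0.288], TCP at [0.149, -0.658, 0.252] pointing down, gripper open.
Joint ranges: [-3.07, 3.07], [-1.43, 2.12], [-1.02, 1.25], [-3.03, 1.67], [-3.05, -0], [-3.03, 3.03]. Speed limits (rad/s): [2.39, 2.39, 3.01, 3.14, 3.14, 3.14].

INTERFACE

Orientations are given as [roll, pitch, yaw] about the fixed x, y, z axes, in that order (R = Rz(yaw) Ry(pitch) Rx(roll)).
In Python, from station import * gives the robot as it stands. The module is installed in compiled form; this text tells all that it offers.
- The arm moves only by the tool step_arm, never from a script. Its argument "commands" is text: rows parted by semicolons, each of 6 numbers parted by spaces: the shift along the tool's x, y, z in mm, then the turn, a rotation vector about the tool's x, y, z in rad. A call has 1 to 8 rows; each row shifts and turns the commanded pose from where the row before left it, along the tool's axes as they then stand; what a row does not reach is not made up. A row lasts 1/8 s, in which the tool goes at most 62.5 mm and 10.7 degrees, less where a joint would pass 70% of its speed; a pose out of reach is approached as far as the arm can. A call is refused whole if a number of a shift passes 62.5 or a number of a turn 0.188, either way. A call with a gripper value outside its range is refused whole. "jaw" is the finger opening in mm, from 0 to 87.6, set as the call begins (left out, the last holds). The fingers move at their own pace and stop on an object; "grip_force" is the grip in N (left out, the last holds). Time passes only in rows, so rows that do not move let the fingers close. It gives the time, the measured TCP pose, the force and the opening at its end, in the units of the state.
- get_state(): the state, without advancing time (a new reading comes with each control period).
- grab_frame(name): name is "scene" or "side" or "wrist"; returns a dict with "frame" (400x640x3 uint8, red, green, blue), "fovy" (degrees; the focal length in pixels is half the picture's height over the tangent of half this angle, whatever the lens; pixels are square), "cx", "cy" (the principal point, pixels), "rvec" (rotation vector, rad) and "tvec" (3), from world to camera coordinates, as OpenCV has them; the wrist camera has in their place "tool_from_camera" (4x4, takes a point from camera to tool coordinates, whose origin is the TCP and whose axes are the flange's). Camera axes: x right, y down, z forward; pixel columns grow to the right and rows downward; lengths in m; the calibration is good to about 2 mm. A picture is of the moment at which its call begins: read the wrist's pose just before it. There is no depth.
- job_done(): hands the job in, once; it reports no verdict.
Trained networks look in a picture, given as the dict that the camera call returned (one of the last four; its "shot" number tells which), for a name from the list of things; names that differ only in an ending like _2 or _b are one class to them, and where a whole thing is asked for, a point or a joint stands for the part that bears it (a point fixed in the world has none). Each returns a list of dicts, best first, with "conf" (0 to 1); they miss things now and then, are a little off and sometimes report something else, mostly with a low value. They report only what shows in the picture. A call takes as long as a camera call. They do not tell look-alikes from the thing itself.
- recognise(picture, name): "pixel" ([column, row] in pixels, amid what is visible of it).
The state is a dict: "t": time; "q": joint angles; "qd": joint speeds; "joint_efforts": joint torques, N m; "eef_pos": TCP position; "ee_rot": TCP orientation; "force": force on the tool from outside, world axes, zero at the start; "moment": the same for the moment, N m; "width": finger opening in m.
Only numpy, scipy, OpenCV 4.12 (cv2) and the standard library are available. Lean on these libraries where they do the work, as an engineer would, in place of code of your own. Each camera call takes 0.05 s, during which the arm holds its last target.

TASK

Gently set the lime-green battery pack upright, terminals up, on the floor of the open canister and let go. Then close the lid, and swing the wire bail up and over the lid until it snaps past center, stays there by itself and clamps the lid down on its seal. Leave the teal pack, the screwdriver and the charger where they are.

Things in the scene. Friction and masses are not known exactly. Their poses are not given: they have to be found in the camera images.
- case: grey sheet-steel canister, fixed to the bench, 138 (x) x 168 (y) x 80 mm high, walls and floor 5 mm thick, open on top; origin at the centre of its underside, x from the bail side (front, nearer the robot) to the hinge side, y to the left, z up. Everything of the canister turns with its yaw
- case_floor (a point): centre of the inner floor of the canister (5 mm above the bench), axes as the case; the inside is 128 x 158 mm, and 78 mm deep up to the underside of the closed lid
- lid_hinge (a point): middle of the lid's hinge line, at the case's x = +69 mm, z = 83 mm; the hinge runs along the case's y
- lid (a joint): angle of the blue lid (rad): 0 hard shut and level, 1.57 upright, 1.75 its stop, leaning back. It starts at 1.6 to 1.74 and stays there by friction. Pushed well past upright towards the front (below 1.1) it falls shut by itself, slowly, in about 2 s, and rests on the springy red seal at about 0.055; clamped by the bail it lies at about 0.02
- lid_edge (a point): middle of the lid's free edge (mid-thickness), 141 mm from the hinge. The lid is 142 x 172 x 12 mm. On its outer face (top when closed, away from the robot when open) are two round-topped steel ridges for the bail to ride over, 40 mm high, 104 mm from the hinge, 44 to 86 mm to either side of the middle; the strip of the lid within 40 mm of its middle line is clear
- bail_pivot (a point): middle of the bail's pivot axis, at the case's x = -35 mm, z = 35 mm; the axis runs along the case's y. If the bail is swung over before the lid is shut, the lid cannot close
- bail (a joint): angle of the wire bail (rad): 0 with its arms level to the front (case -x), 1.57 straight up, 1.66 its stop, past center; positive swings it up and over towards the hinge. Starts at 0.15 to 0.4; friction keeps it where it is left, until it meets the closed lid's ridges at about 1.45. From there it presses the lid down (up to 8 N at the grip) to 1.57, then snaps on to 1.66 and holds
- bail_grip (a point): centre of the orange sleeve on the bail's crossbar, 105 mm from the pivot; the sleeve is 16 mm in diameter and 70 mm long, lying along the case's y, on an 8 mm steel wire crossbar 188 mm long, and rolls freely on the wire, so it turns between fingers that pinch it; when clamped the sleeve's underside is 34 mm above the lid
- lime_pack_mid (a point): the lime-green battery pack, about 0.45 kg: body 106 (x) x 54 (y) x 44 mm high, with a black terminal block 76 x 36 x 14 mm on top (58 mm high in all); this point is its centre, 29 mm above its underside; x is its long axis. It stands upright on the bench
- teal_pack_mid (a point): another pack of the same shape and size but teal, standing on the bench on the other side; same point and axes. To be left alone
- screwdriver: red-handled screwdriver 200 mm long lying on the bench; origin at its middle; leave alone
- charger: black battery charger 130 x 100 x 71 mm on the bench; origin at the centre of its underside; leave alone
There are look-alikes about, which are no part of the job. What is shaped like the part that bears lime_pack_mid but blue or purple is not meant.

How it is judged:
On the way, in this order (a step that is already met when the one before it is completed fails the run):
1. the lime pack stands upright in the open canister, released (z of lime_pack_mid in the frame of case between 0.026 and 0.042 m and x of lime_pack_mid in the frame of case between -0.06 and 0.06 m and y of lime_pack_mid in the frame of case between -0.075 and 0.075 m and angle between lime_pack_mid's own z axis and vertical below 0.2 rad and contact force between the fingers and lime_pack below 0.1 N and value of joint lid above 1 rad), for 0.2 s.
2. the lid is closed on its seal, the bail not yet over (z of lime_pack_mid in the frame of case between 0.026 and 0.042 m and x of lime_pack_mid in the frame of case between -0.06 and 0.06 m and y of lime_pack_mid in the frame of case between -0.075 and 0.075 m and angle between lime_pack_mid's own z axis and vertical below 0.2 rad and value of joint lid below 0.09 rad and value of joint bail below 1.4 rad), for 0.2 s.
3. the bail is past center and clamps the lid down (z of lime_pack_mid in the frame of case between 0.026 and 0.042 m and x of lime_pack_mid in the frame of case between -0.06 and 0.06 m and y of lime_pack_mid in the frame of case between -0.075 and 0.075 m and angle between lime_pack_mid's own z axis and vertical below 0.2 rad and value of joint lid below 0.04 rad and value of joint bail above 1.62 rad), for 0.2 s.
At the end, for the whole second after the job is handed in: The lime pack stands upright (within 0.2 rad) on the canister's floor (within 8 mm of its height), at rest; the bail is past center (joint above 1.62) and stays there by itself; the lid is clamped on its seal (joint below 0.04) (all of step 3 and velocity of joint bail below 0.1 rad/s and linear speed of lime_pack below 0.03 m/s); the robot touches nothing.
It fails at once if the teal pack is moved by more than 30 mm (distance of teal_pack_mid from where it was at the start of the episode above 0.03 m).
It fails at once if the screwdriver or charger is moved by more than 40 mm (distance of any of screwdriver, charger from where it was at the start of the episode above 0.04 m).
It fails at once if the pack is dropped or rammed into the canister (more than 150 N, as in a fall of some 25 mm) (contact force between lime_pack and case above 150 N).
It also fails if it takes over 64 s, if anything falls off the work surface, if the arm or the gripper's body presses on something with over 40 N, if the wrist force passes 120 N, or if a joint passes its speed limit or range.

## Working session

There is one attempt and no reset: what is moved stays moved. The work goes in short steps, Python scripts to look and compute and a tool call to move; the robot and the scene stay as the last step left them, time stands still between calls to the robot, and variables do not carry over. Pictures are saved under pics/ and viewed, and the job is handed in when it is done.

Besides the shell and the picture viewer there is one more tool, called after "Emit:" as name(argument=value, ...) on one line, values as JSON. step_arm: Moves the arm, as the interface text tells. Its arguments: {"type":"object","properties":{"commands":{"type":"string"},"jaw":{"type":"number"},"grip_force":{"type":"number"}},"required":["commands"]}

```bash
mkdir -p pics
python3 - <<'E'
from station import *
import cv2
s=get_state();print(s)
for n in ["scene","side","wrist"]:
    f=grab_frame(n)
    cv2.imwrite(f"pics/{n}0.png",f["frame"][:,:,::-1])
    print(n,{k:v for k,v in f.items() if k!="frame"})
    for o in ["case","case_floor","lid_edge","lid","bail_grip","bail","lime_pack_mid","teal_pack_mid","screwdriver","charger"]:
        try: print(o,[(r["pixel"],round(r["conf"],2)) for r in recognise(f,o)][:5])
        except Exception as e: print(o,e)
E
```

```text
{'t': 0.0, 'q': array([-1.05990591e+00,  3.59380784e-01,  1.10842394e-02, -3.44188092e-04,
       -1.22411415e+00, -2.88107997e-01]), 'qd': array([-1.04040664e-03,  9.49817769e-04, -4.30583031e-04, -2.96203646e-05,
        1.90534481e-03,  1.19129701e-03]), 'joint_efforts': array([-2.35414765e-03, -5.82719207e+01,  2.93051201e+01,  6.99707866e+00,
        7.05183222e-03, -1.63949671e-04]), 'eef_pos': array([ 0.14902203, -0.65789202,  0.25063873]), 'ee_rot': array([ 3.13995288e+00, -1.48522485e-04, -2.91892732e+00]), 'force': array([ 0.51472904,  0.16142729, -0.45016828]), 'moment': array([-0.01955392, -0.00492748, -0.00503719]), 'width': 0.0872055838876604}
scene {'fovy': 46.035188943712996, 'cx': 323.65358417846477, 'cy': 203.13165978915444, 'rvec': array([ 2.08981665,  0.93320917, -0.45238978]), 'tvec': array([-0.27467378, -0.19388374,  1.60601379]), 'shot': 1}
case [([346.7, 231.2], 0.69)]
case_floor [([348.1, 232.9], 0.95)]
lid_edge [([369.9, 214.0], 0.71)]
lid [([370.3, 210.9], 0.74)]
bail_grip [([296.5, 217.9], 0.84)]
bail [([299.1, 215.4], 0.8), ([288.4, 302.3], 0.7)]
lime_pac
[... 686 characters left out ...]
1.6], 0.6)]
teal_pack_mid [([227.8, 310.6], 0.89)]
screwdriver [([346.6, 169.3], 0.69)]
charger [([143.2, 261.4], 0.95)]
wrist {'fovy': 67.43631055428821, 'cx': 315.3277671487387, 'cy': 200.02333089028096, 'tool_from_camera': array([[-9.16983988e-04, -9.54354069e-01, -2.98676195e-01,
         8.05524998e-02],
       [ 9.99999560e-01, -8.15493303e-04, -4.64430154e-04,
        -7.56600964e-04],
       [ 1.99662371e-04, -2.98676489e-01,  9.54354397e-01,
        -1.33796503e-01],
       [ 0.00000000e+00,  0.00000000e+00,  0.00000000e+00,
         1.00000000e+00]]), 'shot': 3}
case []
case_floor []
lid_edge []
lid []
bail_grip []
bail []
lime_pack_mid []
teal_pack_mid []
screwdriver []
charger []
```

View pics/scene0.png

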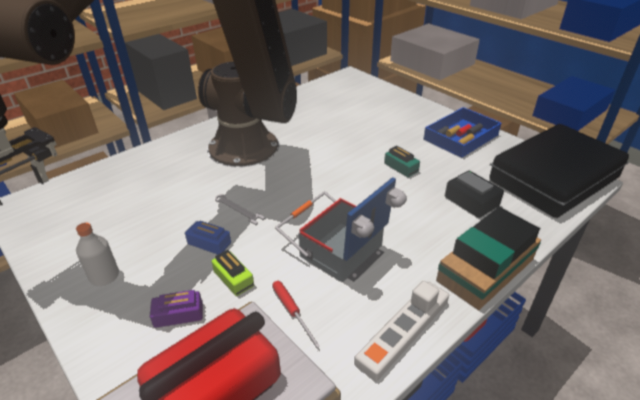

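View pics/side0.png

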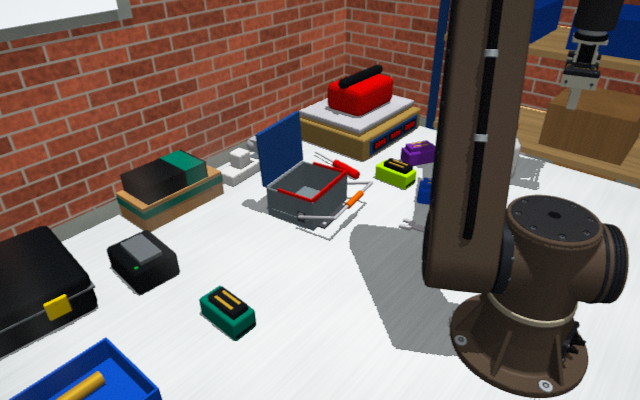

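The scene picture shows three packs: lime at (231,272), blue at (207,235) and purple at (175,308). Lime is the one meant, by its colour. I'll check it in enlarged crops.

Run:
```python
import cv2,numpy as np
a=cv2.imread('pics/scene0.png');b=cv2.imread('pics/side0.png')
cv2.imwrite('pics/c1.png',cv2.resize(a[170:320,150:420],None,fx=2.95,fy=2.95,interpolation=cv2.INTER_CUBIC))
cv2.imwrite('pics/c2.png',cv2.resize(b[100:250,230:450],None,fx=3.6,fy=3.6,interpolation=cv2.INTER_CUBIC))
```

```text
(no output)
```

View pics/c1.png

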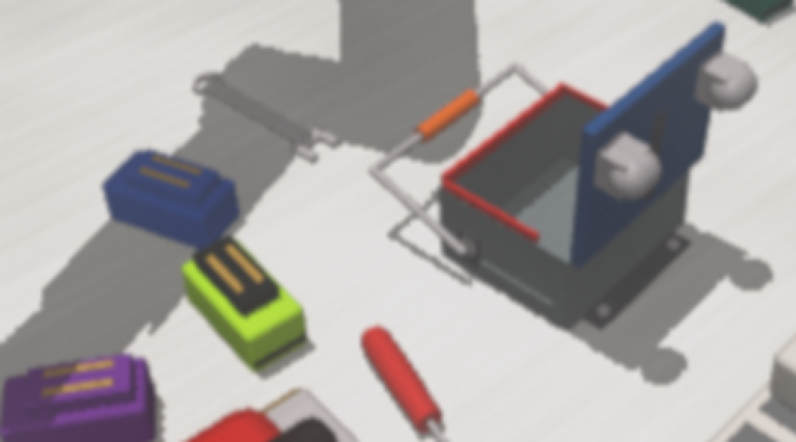

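View pics/c2.png

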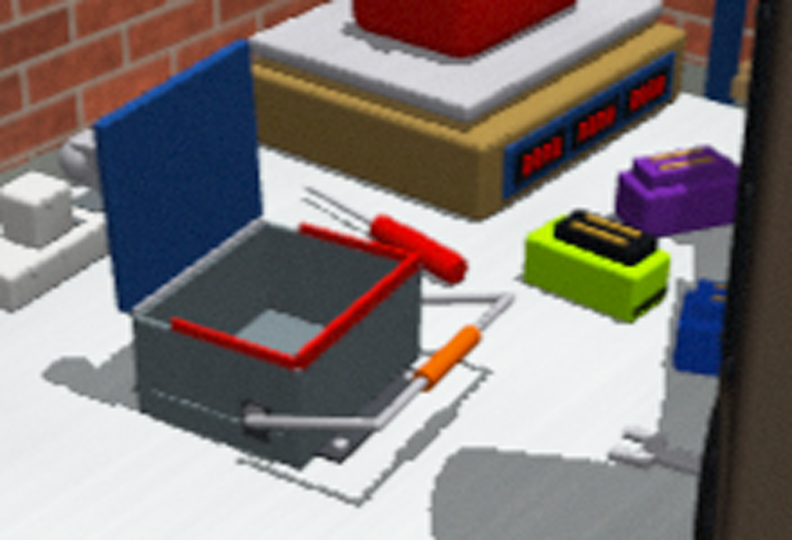

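```bash
cat > h.py <<'E'
import numpy as np,cv2
from scipy.optimize import least_squares
from scipy.spatial.transform import Rotation as R
def cam(fovy,cx,cy,rvec,tvec):
    f=200/np.tan(np.radians(fovy)/2); return np.array([[f,0,cx],[0,f,cy],[0,0,1.]]),np.array(rvec),np.array(tvec)
SC=cam(46.035188943712996,323.65358417846477,203.13165978915444,[ 2.08981665,  0.93320917, -0.45238978],[-0.27467378, -0.19388374,  1.60601379])
SI=cam(45.827724927331886,317.95543331863314,197.72637006995018,[ 0.84763225, -2.33768906,  1.28371053],[0.36052694, 0.26091438, 0.86492104])
def proj(C,p): return cv2.projectPoints(np.array(p,float).reshape(-1,1,3),C[1],C[2],C[0],None)[0].reshape(-1,2)
def back(C,uv,z):
    Rm=R.from_rotvec(C[1]).as_matrix(); d=Rm.T@np.linalg.solve(C[0],[uv[0],uv[1],1]); o=-Rm.T@C[2]
    return o+d*(z-o[2])/d[2]
def c1(u,v): return (150+u/2.95,170+v/2.95)
def c2(u,v): return (230+u/3.6,100+v/3.6)
def W(x,y,a,p):
    p=np.array(p,float).reshape(-1,3);c,s=np.cos(a),np.sin(a)
    return np.c_[x+c*p[:,0]-s*p[:,1],y+s*p[:,0]+c*p[:,1],p[:,2]]
E
python3 - <<'E'
from h import *
print("lime scene",[back(SC,c1(*q),.044).round(3) for q in [(183,268),(248,345),(303,315)]])
print("lime side",[back(SI,c2(*q),.044).round(3) for q in [(527,232),(635,288),(668,262)]])
print("lime bottoms",back(SC,c1(262,375),0),back(SI,c2(632,322),0),back(SI,c2(525,278),0))
print("teal",back(SC,(402,157),.05),back(SI,(228,305),.05),"charger",back(SC,(474,190),.05),back(SI,(143,255),.05))
print("screwdr",[back(SC,p,.012).round(3) for p in [(277,284),(318,347)]],"clutter",back(SC,c1(200,85),0),back(SC,c1(330,150),0),"blue",back(SC,(207,233),.05),"purple",back(SC,(175,305),.05))
obs=[(SC,c1(443,181),(-.069,-.084,.083)),(SC,c1(562,86),(-.069,.084,.083)),(SC,c1(570,325),(.069,-.084,0)),
(SI,c2(298,362),(-.069,.084,.083)),(SI,c2(420,255),(-.069,-.084,.083)),(SI,c2(303,466),(-.069,.084,0)),(SI,c2(140,412),(.069,.084,0)),(SI,c2(135,318),(.069,.084,.08))]
def res(v,full=False):
    x,y,a,l,b=v;r=[]
    for C,uv,p in obs: r.append(proj(C,W(x,y,a,p))[0]-uv)
    g=W(x,y,a,(-.035-.105*np.cos(b),0,.035+.105*np.sin(b)))
    r+= [proj(SC,g)[0]-c1(448,115),proj(SI,g)[0]-c2(447,358)]
    for C,uv,s in [(SC,c1(718,28),1),(SC,c1(588,130),-1),(SI,c2(95,120),1),(SI,c2(247,42),-1)]:
        r.append(proj(C,W(x,y,a,(.069-.142*np.cos(l),s*.086,.083+.142*np.sin(l))))[0]-uv)
    return np.array(r) if full else np.ravel(r)
for a0 in [0,.5,-.5]:
    s=least_squares(res,[.6,-.1,a0,1.65,.3],loss='soft_l1');print(s.x.round(4),s.cost)
print(res(s.x,True).round(1).tolist())
E
```

```text
lime scene [array([ 0.441, -0.382,  0.044]), array([ 0.545, -0.388,  0.044]), array([ 0.548, -0.34 ,  0.044])]
lime side [array([ 0.536, -0.334,  0.044]), array([ 0.423, -0.312,  0.044]), array([ 0.424, -0.362,  0.044])]
lime bottoms [ 0.54243253 -0.38015745  0.        ] [ 0.43425066 -0.33310962  0.        ] [ 0.53714128 -0.33786842  0.        ]
teal [0.45375887 0.2890185  0.05      ] [0.4319006  0.30582287 0.05      ] charger [0.70099965 0.31060137 0.05      ] [0.68487088 0.32442544 0.05      ]
screwdr [array([ 0.579, -0.296,  0.012]), array([ 0.772, -0.337,  0.012])] clutter [ 1.91587725e-01 -2.19123503e-01 -1.11022302e-16] [ 3.58463779e-01 -1.81131448e-01 -1.11022302e-16] blue [ 0.35335082 -0.34274231  0.05      ] purple [ 0.50773678 -0.5136521   0.05      ]
[ 0.5887 -0.0975  0.1539  1.6657  0.297 ] 12.204217492711589
[ 0.5887 -0.0975  0.1539  1.6657  0.297 ] 12.204217492484588
[ 0.5887 -0.0975  0.1539  1.6657  0.297 ] 12.204217492568723
[[-2.2, 0.6], [-0.1, -0.4], [-1.0, 2.0], [0.2, 1.1], [0.2, 0.9], [-0.7, 0.7], [-0.8, -0.4], [-1.5, -0.8], [-1.1, 0.4], [0.1, -0.4], [0.7, -3.7], [-0.3, -0.9], [0.1, 0.2], [-1.5, -2.1]]
```

```bash
cat >> h.py <<'E'
def plan(tp,tyaw,n,pos=None,rot=None,troll=np.pi,tpitch=0):
    """n equal rows from current measured (or given) pose to target; tool kept pointing as target"""
    from station import get_state
    s=get_state(); p=s['eef_pos'] if pos is None else np.array(pos); r=s['ee_rot'] if rot is None else rot
    R0=R.from_euler('xyz',r); R1=R.from_euler('xyz',[troll,tpitch,tyaw])
    rv=(R0.inv()*R1).as_rotvec(); d=R0.as_matrix().T@(np.array(tp)-p)
    print("tool shift mm",(d*1e3).round(1),"rotvec",rv.round(3), "yaw now",r[2].round(3))
    Rc=R0; q=p.copy(); out=[]
    st=(np.array(tp)-p)/n; k=0
    for i in range(n):
        sh=Rc.as_matrix().T@st*1e3
        out.append(' '.join(f'{x:.1f}' for x in sh)+' '+' '.join(f'{x:.4f}' for x in rv/n)); Rc=Rc*R.from_rotvec(rv/n)
    print('; '.join(out))
E
python3 - <<'E'
from h import *
print(back(SC,(103,282),0))
plan((.49,-.355,.21),3.09,8)
E
```

```text
[ 0.28498104 -0.59702852  0.        ]
tool shift mm [-399.5  220.5   41.6] rotvec [-0.    -0.     0.274] yaw now -2.919
-49.9 27.6 5.2 -0.0000 -0.0000 0.0343; -49.0 29.3 5.2 -0.0000 -0.0000 0.0343; -47.9 30.9 5.2 -0.0000 -0.0000 0.0343; -46.8 32.5 5.2 -0.0000 -0.0000 0.0343; -45.7 34.1 5.2 -0.0000 -0.0000 0.0343; -44.5 35.7 5.2 -0.0000 -0.0000 0.0343; -43.2 37.2 5.2 -0.0000 -0.0000 0.0343; -41.9 38.6 5.2 -0.0000 -0.0000 0.0343
```

Run:
```python
from h import *
for z in [.1,.15,.2,.25]: print(z,proj(SC,[.285,-.597,z]))
plan((.149,-.61,.36),-2.919,2)
plan((.49,-.355,.21),3.09,8,pos=(.149,-.61,.36))
```

```text
0.1 [[ 89.88071378 252.3060272 ]]
0.15 [[ 82.71828132 236.11385269]]
0.2 [[ 75.10945597 218.91251381]]
0.25 [[ 67.01116382 200.604633  ]]
tool shift mm [ -10.6   47.2 -108.4] rotvec [-0. -0.  0.] yaw now -2.919
-5.3 23.6 -54.2 -0.0000 -0.0000 0.0001; -5.3 23.6 -54.2 -0.0000 -0.0000 0.0001
tool shift mm [-388.9  173.3  150. ] rotvec [-0.    -0.     0.274] yaw now -2.919
-48.6 21.7 18.7 -0.0000 -0.0000 0.0343; -47.8 23.3 18.7 -0.0000 -0.0000 0.0343; -47.0 24.9 18.7 -0.0000 -0.0000 0.0343; -46.1 26.5 18.7 -0.0000 -0.0000 0.0343; -45.2 28.1 18.7 -0.0000 -0.0000 0.0343; -44.2 29.6 18.7 -0.0000 -0.0000 0.0343; -43.2 31.1 18.7 -0.0000 -0.0000 0.0343; -42.1 32.6 18.7 -0.0000 -0.0000 0.0343
```

Emit:
step_arm(commands="-5 24 -40 0 0 0; -50 25 0 0 0 0.034; -50 26 0 0 0 0.034; -49 28 0 0 0 0.034; -48 29 10 0 0 0.034; -47 30 20 0 0 0.034; -46 31 25 0 0 0.034; -45 32 25 0 0 0.034", jaw=87)

```text
t: 2.65
eef_pos: [0.4588, -0.3922, 0.2114]
ee_rot: [-3.141, 0.001, 3.125]
force: [1.1, -0.4, 1.0]
width: 0.0868
```

Run:
```python
from h import *
from station import *
s=get_state();print(s['t'],s['eef_pos'],s['ee_rot'],s['q'])
plan((.49,-.355,.21),3.09,2)
```

```text
2.65 [ 0.45876475 -0.39220369  0.21135955] [-3.14107012e+00  1.04282301e-03  3.12548596e+00] [-3.83883077e-01  2.70365012e-01 -2.09845214e-01  1.27099867e-04
 -1.08942514e+00 -1.20307900e+00]
tool shift mm [-30.6  37.7   1.4] rotvec [-0.001  0.001  0.035] yaw now 3.125
-15.3 18.9 0.7 -0.0003 0.0005 0.0177; -15.0 19.1 0.7 -0.0003 0.0005 0.0177
```

Emit:
step_arm(commands="-15 19 0 0 0 0.018; -15 19 0 0 0 0.018; 0 0 0 0 0 0; 0 0 0 0 0 0")

```text
t: 3.15
eef_pos: [0.488, -0.3564, 0.2116]
ee_rot: [-3.142, -0.0, 3.091]
force: [0.5, -0.2, 0.3]
width: 0.087
```

Run:
```python
from h import *
from station import *
s=get_state();print(s['t'],s['eef_pos'],s['ee_rot'],s['q'])
f=grab_frame("wrist");cv2.imwrite("pics/w1.png",f["frame"][:,:,::-1])
np.savez("w1.npz",pos=s['eef_pos'],rot=s['ee_rot'],T=f["tool_from_camera"])
```

```text
3.15 [ 0.48804334 -0.35636491  0.21161293] [-3.14153748e+00 -7.80964789e-05  3.09085748e+00] [-3.07680996e-01  2.71999630e-01 -2.06935112e-01  8.24924944e-05
 -1.09192310e+00 -1.31388851e+00]
```

View pics/w1.png

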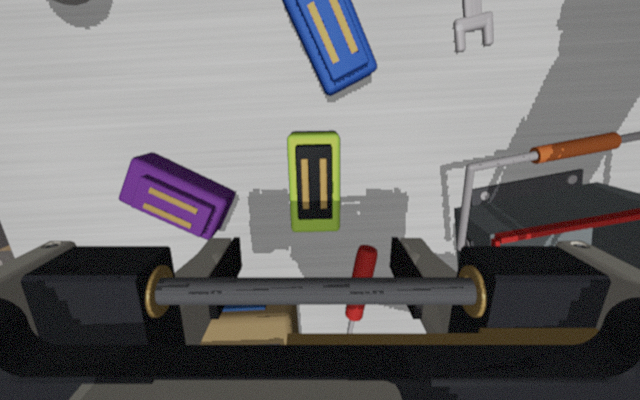

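The wrist picture shows the lime pack at (315,181), with corners around (289,133), (339,132), (341,230) and (292,231). Blue is above it, purple to the left and the bail sleeve at (577,148).

```bash
cat >> h.py <<'E'
def wback(fn,uv,z,fovy=67.43631055428821,cx=315.3277671487387,cy=200.02333089028096):
    d=np.load(fn); T=np.eye(4);T[:3,:3]=R.from_euler('xyz',d['rot']).as_matrix();T[:3,3]=d['pos'];M=T@d['T']
    f=200/np.tan(np.radians(fovy)/2); r=M[:3,:3]@[(uv[0]-cx)/f,(uv[1]-cy)/f,1]
    return M[:3,3]+r*(z-M[2,3])/r[2]
E
python3 - <<'E'
from h import *
im=cv2.imread('pics/w1.png');hsv=cv2.cvtColor(im,cv2.COLOR_BGR2HSV)
m=cv2.inRange(hsv,(28,90,60),(50,255,255));m[:, :250]=0;m[:,380:]=0;m[250:]=0;m[:115]=0
m=cv2.morphologyEx(m,cv2.MORPH_OPEN,np.ones((3,3)))
c=np.vstack(cv2.findContours(m,0,2)[0]);r=cv2.minAreaRect(c);b=cv2.boxPoints(r);print(r,b.tolist())
P=np.array([wback('w1.npz',q,.044) for q in b]);print(P.round(4),P.mean(0))
e=[P[(i+1)%4]-P[i] for i in range(4)];print([ (np.linalg.norm(v).round(4),np.arctan2(v[1],v[0]).round(3)) for v in e])
print("sleeve",wback('w1.npz',(577,148),.066), W(.5887,-.0975,.1539,(-.135,0,.066)))
s=[wback('w1.npz',q,.085) for q in [(497,240),(636,212)]];print("seal front edge",s, W(.5887,-.0975,.1539,[(-.069,-.084,.085),(-.069,.084,.085)]))
cv2.imwrite('pics/w1m.png',cv2.resize(np.hstack([im[110:250,260:370],cv2.cvtColor(m,8)[110:250,260:370]]),None,fx=3.5,fy=3.5))
E
```

```text
((313.5, 181.5), (99.0, 51.0), 90.0) [[288.0, 132.0], [339.0, 132.0], [339.0, 231.0], [288.0, 231.0]]
[[ 0.4305 -0.381   0.044 ]
 [ 0.4331 -0.3309  0.044 ]
 [ 0.5386 -0.3339  0.044 ]
 [ 0.5357 -0.3893  0.044 ]] [ 0.48448577 -0.35878567  0.044     ]
[(np.float64(0.0502), np.float64(1.519)), (np.float64(0.1055), np.float64(-0.028)), (np.float64(0.0555), np.float64(-1.622)), (np.float64(0.1055), np.float64(3.063))]
sleeve [ 0.45713701 -0.11274224  0.066     ] [[ 0.4552956  -0.11819458  0.066     ]]
seal front edge [array([ 0.53777202, -0.18681196,  0.085     ]), array([ 0.51591928, -0.06253785,  0.085     ])] [[ 0.53339216 -0.19108441  0.085     ]
 [ 0.5076389  -0.02507005  0.085     ]]
```

View pics/w1m.png

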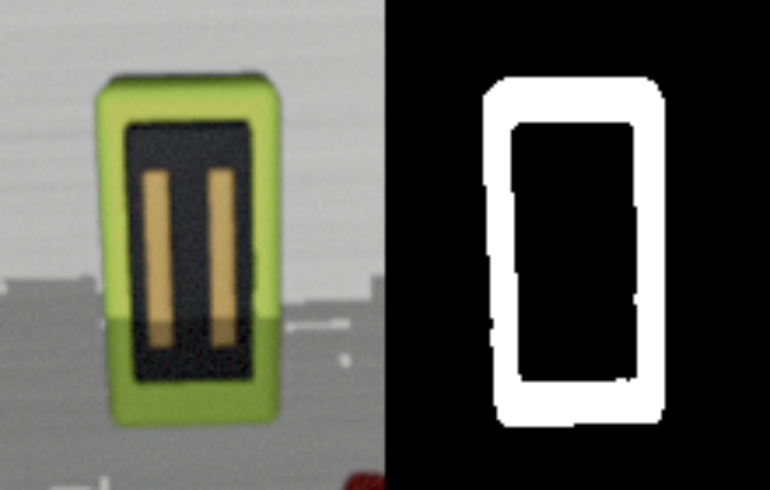

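Run:
```python
from h import *
P=np.array([wback('w1.npz',q,.044) for q in [(287.7,132),(339.4,132),(340,231),(291.4,231)]]);print(P.round(4),P.mean(0))
for a,b in [(0,3),(1,2)]: v=P[b]-P[a];print(np.arctan2(v[1],v[0]))
for z in [.12,.06]:plan((.4845,-.357,z),np.pi-.05,2)
```

```text
[[ 0.4305 -0.3813  0.044 ]
 [ 0.4331 -0.3305  0.044 ]
 [ 0.5386 -0.3328  0.044 ]
 [ 0.5359 -0.3856  0.044 ]] [ 0.48454871 -0.35756464  0.044     ]
-0.04098472821374631
-0.02147657180134287
tool shift mm [ 3.4 -0.6 91.6] rotvec [-0.     0.    -0.001] yaw now 3.09
1.7 -0.3 45.8 -0.0000 0.0000 -0.0007; 1.7 -0.3 45.8 -0.0000 0.0000 -0.0007
tool shift mm [  3.4  -0.6 151.6] rotvec [-0.     0.    -0.001] yaw now 3.09
1.7 -0.3 75.8 -0.0000 0.0000 -0.0007; 1.7 -0.3 75.8 -0.0000 0.0000 -0.0007
```

Emit:
step_arm(commands="2 0 40 0 0 -0.02; 1 0 50 0 0 0; 0 0 40 0 0 0; 0 0 22 0 0 0; 0 0 13 0 0 0; 0 0 0 0 0 0; 0 0 0 0 0 0")

```text
t: 4.08
eef_pos: [0.4858, -0.3566, 0.0477]
ee_rot: [-3.141, 0.002, 3.11]
force: [0.0, 0.4, 0.0]
width: 0.0868
```

Run:
```python
from h import *
from station import *
s=get_state();print(s['t'],s['eef_pos'],s['ee_rot'],s['force'])
f=grab_frame("wrist");cv2.imwrite("pics/w2.png",f["frame"][:,:,::-1])
```

```text
4.075 [ 0.48583666 -0.35656769  0.04767006] [-3.14090918e+00  1.55708522e-03  3.11034195e+00] [0.0163426  0.43176486 0.03457417]
```

View pics/w2.png

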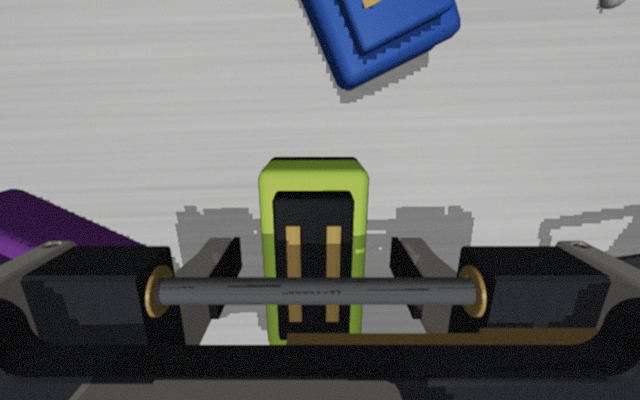

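The pack is centred between the fingers, so I close on it.

Emit:
step_arm(commands="0 0 2 0 0 0; 0 0 0 0 0 0; 0 0 0 0 0 0; 0 0 0 0 0 0; 0 0 0 0 0 0; 0 0 0 0 0 0", jaw=40, grip_force=35)

```text
t: 4.88
eef_pos: [0.4853, -0.3561, 0.0447]
ee_rot: [-3.141, 0.0, 3.11]
force: [-0.9, -0.0, 2.0]
width: 0.0539
```

Emit:
step_arm(commands="0 0 -10 0 0 0; 0 0 -25 0 0 0; 0 0 -45 0 0 0; 0 0 -50 0 0 0; 0 0 -30 0 0 0; 0 0 0 0 0 0; 0 0 0 0 0 0")

```text
t: 5.75
eef_pos: [0.4844, -0.3554, 0.2033]
ee_rot: [3.14, -0.002, 3.11]
force: [0.4, 0.6, -3.7]
width: 0.0539
```

Run:
```python
from h import *
from station import *
s=get_state();print(s['t'],s['eef_pos'],s['ee_rot'],s['force'],s['width'])
f=grab_frame("wrist");cv2.imwrite("pics/w3.png",f["frame"][:,:,::-1])
f=grab_frame("side");cv2.imwrite("pics/s3.png",f["frame"][:,:,::-1])
plan((.5887,-.0975,.21),.154-np.pi,8)
```

```text
5.75 [ 0.48435033 -0.35542301  0.20329983] [ 3.14019704e+00 -1.62633598e-03  3.10993824e+00] [ 0.37350013  0.5999811  -3.73922765] 0.05386317399383711
tool shift mm [-96.2 261.2  -7.2] rotvec [ 0.002 -0.003 -0.186] yaw now 3.11
-12.0 32.7 -0.9 0.0002 -0.0003 -0.0232; -12.8 32.4 -0.9 0.0002 -0.0003 -0.0232; -13.5 32.1 -0.9 0.0002 -0.0003 -0.0232; -14.3 31.7 -0.9 0.0002 -0.0003 -0.0232; -15.0 31.4 -0.9 0.0002 -0.0003 -0.0232; -15.7 31.0 -0.9 0.0002 -0.0003 -0.0232; -16.4 30.7 -0.9 0.0002 -0.0003 -0.0232; -17.1 30.3 -0.9 0.0002 -0.0003 -0.0232
```

View pics/w3.png

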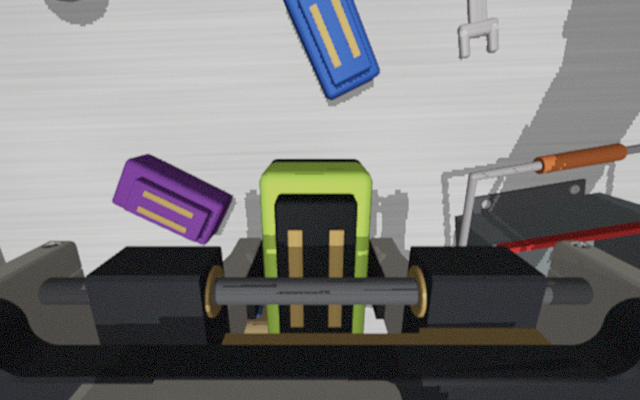

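View pics/s3.png

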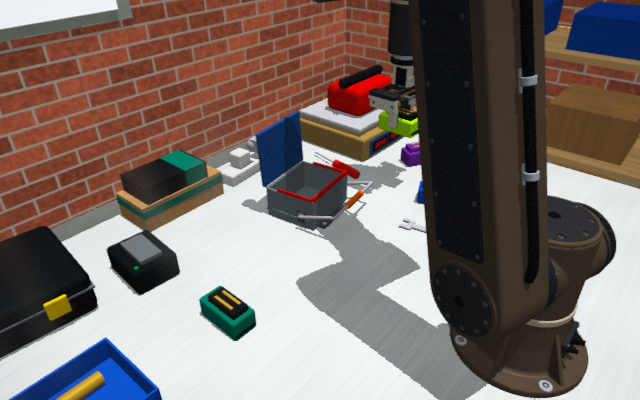

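Pack held, at 53.9 mm width. Next I carry it over the canister.

Emit:
step_arm(commands="-12 33 -1 0 0 -0.023; -13 32 -1 0 0 -0.023; -14 32 -1 0 0 -0.023; -14 32 -1 0 0 -0.023; -15 31 -1 0 0 -0.023; -16 31 -1 0 0 -0.023; -16 31 -1 0 0 -0.023; -17 30 -1 0 0 -0.023")

```text
t: 6.85
eef_pos: [0.5895, -0.0972, 0.211]
ee_rot: [3.141, -0.003, -2.988]
force: [0.4, -0.2, -4.4]
width: 0.0539
```

Emit:
step_arm(commands="0 0 0 0 0 0; 0 0 0 0 0 0; 0 0 0 0 0 0")

```text
t: 7.22
eef_pos: [0.5893, -0.099, 0.2119]
ee_rot: [3.142, -0.001, -2.99]
force: [-0.3, -0.7, -3.5]
width: 0.0536
```

Run:
```python
from h import *
from station import *
s=get_state();print(s['t'],s['eef_pos'],s['ee_rot'],s['force'],s['width'])
f=grab_frame("wrist");cv2.imwrite("pics/w4.png",f["frame"][:,:,::-1])
np.savez("w4.npz",pos=s['eef_pos'],rot=s['ee_rot'],T=f["tool_from_camera"])
f=grab_frame("scene");cv2.imwrite("pics/s4.png",cv2.resize(f["frame"][120:320,220:500,::-1],None,fx=2.8,fy=2.8,interpolation=cv2.INTER_CUBIC))
```

```text
7.225 [ 0.58929756 -0.09896825  0.21191424] [ 3.14157164e+00 -1.31809412e-03 -2.98970003e+00] [-0.27344166 -0.69339731 -3.5024262 ] 0.05357948841546685
```

View pics/w4.png

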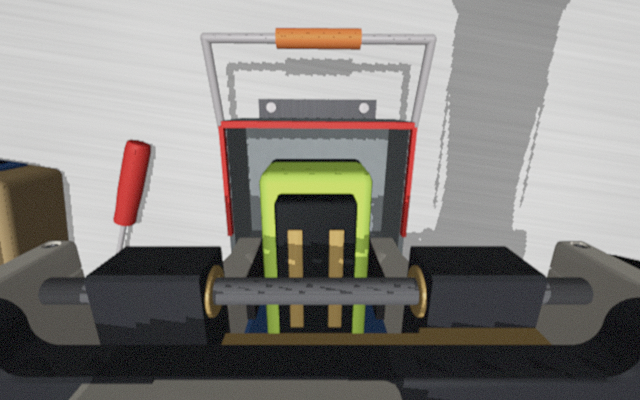

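View pics/s4.png

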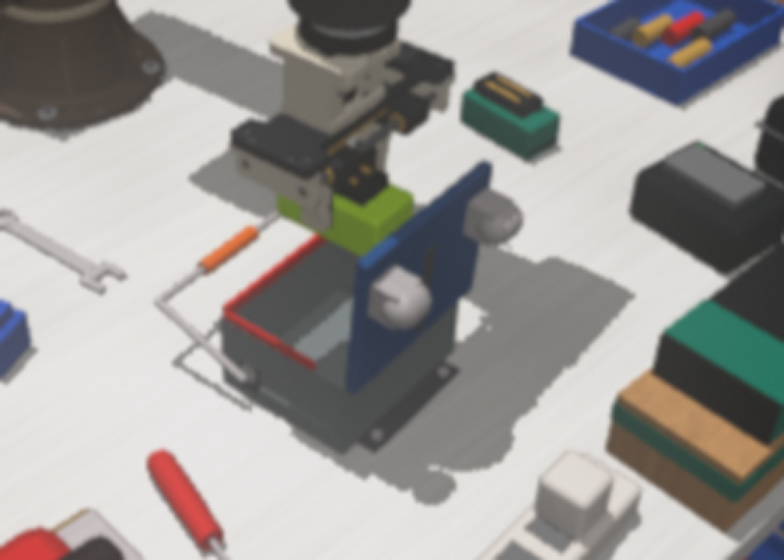

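The wrist picture shows the sleeve at (318,39), and the seal's front edge from (220,125) to (414,124), nearly level. The pack is centred, and I refine the case pose from this view.

Run:
```python
from h import *
def c(p):
    d=p[:2]-[.5887,-.0975];a=.154;return np.array([np.cos(a)*d[0]+np.sin(a)*d[1],-np.sin(a)*d[0]+np.cos(a)*d[1]]).round(4)
for n,q,z in [("sealL",(220,124),.083),("sealR",(415,123),.083),("sleeve",(318,39),.066),("wireL",(204,38),.066),("wireR",(434,38),.066)]:
    for dz in (0,.003):
        p=wback('w4.npz',q,z+dz);print(n,z+dz,p.round(4),c(p))
im=cv2.imread('pics/w4.png');cv2.imwrite('pics/w4c.png',cv2.resize(im[90:240,200:440],None,fx=3.3,fy=3.3,interpolation=cv2.INTER_CUBIC))
```

```text
sealL 0.083 [ 0.5361 -0.19    0.083 ] [-0.0661 -0.0833]
sealL 0.08600000000000001 [ 0.5359 -0.1891  0.086 ] [-0.0663 -0.0824]
sealR 0.083 [ 0.5104 -0.0261  0.083 ] [-0.0664  0.0826]
sealR 0.08600000000000001 [ 0.5104 -0.0271  0.086 ] [-0.0666  0.0816]
sleeve 0.066 [ 0.4562 -0.1178  0.066 ] [-0.1341  0.0003]
sleeve 0.069 [ 0.4567 -0.1177  0.069 ] [-0.1335  0.0002]
wireL 0.066 [ 0.4698 -0.2123  0.066 ] [-0.1351 -0.0952]
wireL 0.069 [ 0.4702 -0.2112  0.069 ] [-0.1345 -0.0942]
wireR 0.066 [ 0.4408 -0.0219  0.066 ] [-0.1345  0.0973]
wireR 0.069 [ 0.4416 -0.0229  0.069 ] [-0.1339  0.0963]
```

View pics/w4c.png

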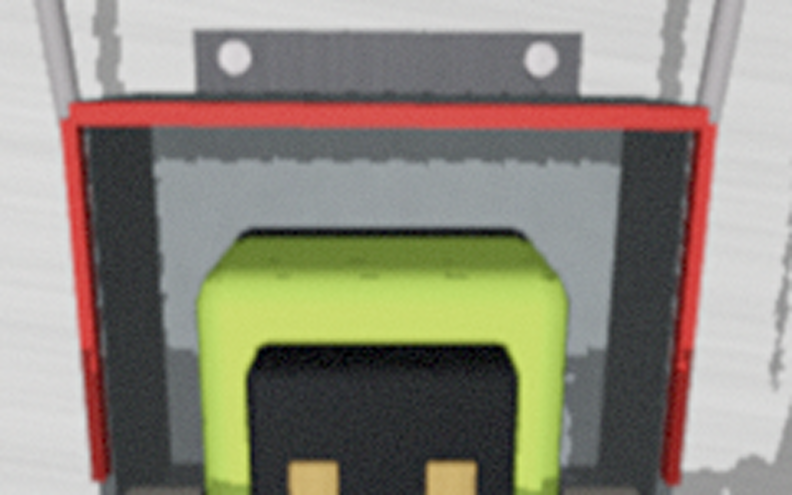

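Emit:
step_arm(commands="0 -1 30 0 0 0; 0 0 35 0 0 0; 0 0 35 0 0 0; 0 0 30 0 0 0; 0 0 15 0 0 0; 0 0 8 0 0 0; 0 0 0 0 0 0; 0 0 0 0 0 0")

```text
t: 8.32
eef_pos: [0.5908, -0.0992, 0.0607]
ee_rot: [-3.141, 0.002, -2.989]
force: [-0.7, -0.2, -3.7]
width: 0.0537
```

Emit:
step_arm(commands="1 -1 3 0 0 0; 0 0 2 0 0 0; 0 0 2 0 0 0; 0 0 1 0 0 0; 0 0 1 0 0 0; 0 0 0 0 0 0; 0 0 0 0 0 0")

```text
t: 9.2
eef_pos: [0.5892, -0.1004, 0.0506]
ee_rot: [-3.142, 0.0, -2.989]
force: [-0.9, -0.2, -4.3]
width: 0.0536
```

Emit:
step_arm(commands="0 0 1 0 0 0; 0 0 0 0 0 0; 0 0 0.5 0 0 0; 0 0 0 0 0 0; 0 0 0 0 0 0")

```text
t: 9.82
eef_pos: [0.5893, -0.1004, 0.0497]
ee_rot: [-3.141, 0.0, -2.989]
force: [-3.3, 1.6, 5.4]
width: 0.0538
```

Contact with the floor (force z rose to +5.4 N), so I release.

Emit:
step_arm(commands="0 0 0 0 0 0; 0 0 0 0 0 0; 0 0 0 0 0 0; 0 0 0 0 0 0", jaw=76)

```text
t: 10.32
eef_pos: [0.5892, -0.1004, 0.049]
ee_rot: [-3.142, -0.0, -2.989]
force: [0.5, 0.2, -0.2]
width: 0.0756
```

Emit:
step_arm(commands="0 0 -20 0 0 0; 0 0 -40 0 0 0; 0 0 -60 0 0 0; 0 0 -60 0 0 0; 0 0 -50 0 0 0; 0 0 0 0 0 0; 0 0 0 0 0 0")

```text
t: 11.2
eef_pos: [0.5888, -0.1003, 0.2787]
ee_rot: [3.141, -0.0, -2.989]
force: [-0.3, 0.1, -0.8]
width: 0.0759
```

Run:
```python
from h import *
from station import *
s=get_state();print(s['t'],s['eef_pos'],s['ee_rot'],s['force'],s['width'],s['q'])
f=grab_frame("wrist");cv2.imwrite("pics/w5.png",f["frame"][:,:,::-1])
np.savez("w5.npz",pos=s['eef_pos'],rot=s['ee_rot'],T=f["tool_from_camera"])
f=grab_frame("scene");cv2.imwrite("pics/s5.png",cv2.resize(f["frame"][120:320,220:500,::-1],None,fx=2.8,fy=2.8,interpolation=cv2.INTER_CUBIC))
```

```text
11.2 [ 0.58881089 -0.10031606  0.27874121] [ 3.14112266e+00 -9.50486416e-06 -2.98894006e+00] [-0.33728295  0.0609407  -0.82144742] 0.07585812276594317 [ 1.57862103e-01  2.15581167e-01 -1.24412805e-01 -4.98576588e-04
 -1.23080945e+00 -1.57583958e+00]
```

View pics/w5.png

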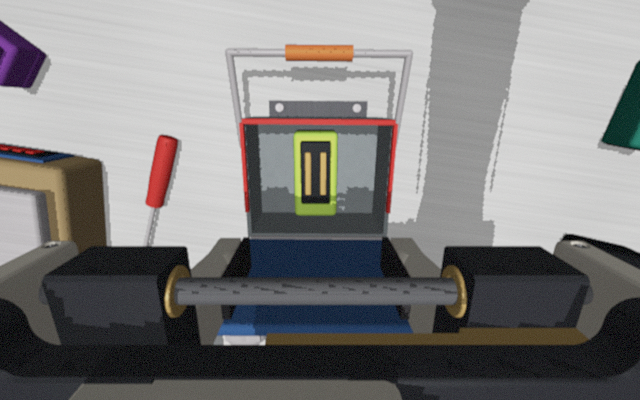

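View pics/s5.png

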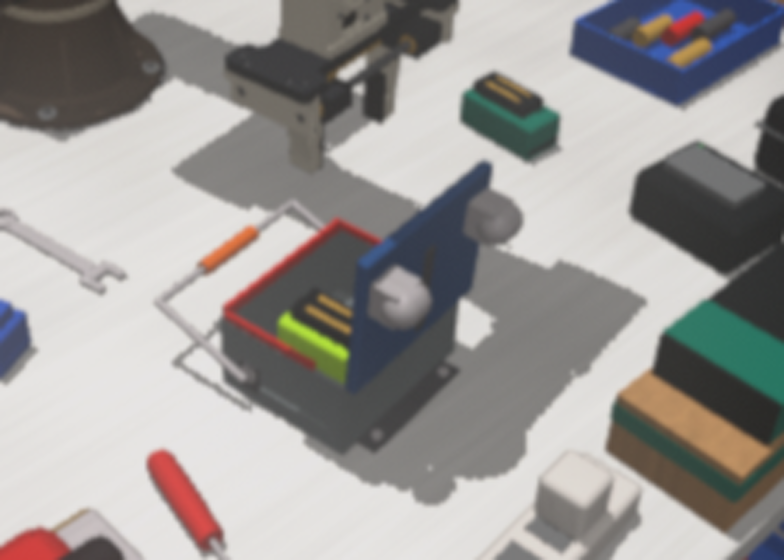

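The pack stands upright in the canister (wrist, 315,173). Next I move behind the lid with the jaws shut.

Emit:
step_arm(commands="-25 2 -12 0 0 0; -38 0 0 0 0 0; -40 0 0 0 0 0; -40 0 0 0 0 0; 0 0 20 0 0 0; 0 0 35 0 0 0; 0 0 35 0 0 0; 0 0 0 0 0 0", jaw=0)

```text
t: 12.3
eef_pos: [0.7279, -0.0768, 0.196]
ee_rot: [3.141, -0.009, -2.989]
force: [-0.3, -0.4, 0.6]
width: 0.0032
```

Run:
```python
from h import *
from station import *
s=get_state();print(s['t'],s['eef_pos'],s['ee_rot'],s['force'],s['width'],s['q'])
d=s['eef_pos'][:2]-[.589,-.0975];a=.154;print(np.cos(a)*d[0]+np.sin(a)*d[1],-np.sin(a)*d[0]+np.cos(a)*d[1])
f=grab_frame("side");cv2.imwrite("pics/d6.png",cv2.resize(f["frame"][50:270,180:480,::-1],None,fx=2.6,fy=2.6,interpolation=cv2.INTER_CUBIC))
f=grab_frame("scene");cv2.imwrite("pics/s6.png",cv2.resize(f["frame"][120:320,220:500,::-1],None,fx=2.8,fy=2.8,interpolation=cv2.INTER_CUBIC))
```

```text
12.3 [ 0.72794961 -0.0767509   0.19601618] [ 3.14084833 -0.00862218 -2.98913679] [-0.30205779 -0.37166729  0.58200575] 0.00319641293220626 [ 1.59672981e-01  4.89093409e-01  8.87761175e-02 -8.72623491e-04
 -1.17909575e+00 -1.57768005e+00]
0.14048794677352497 -0.0008102207870374634
```

View pics/d6.png

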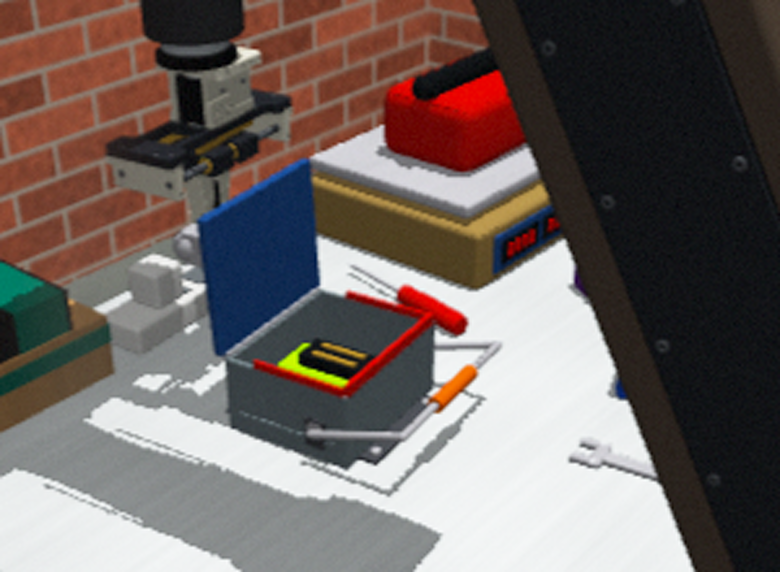

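View pics/s6.png

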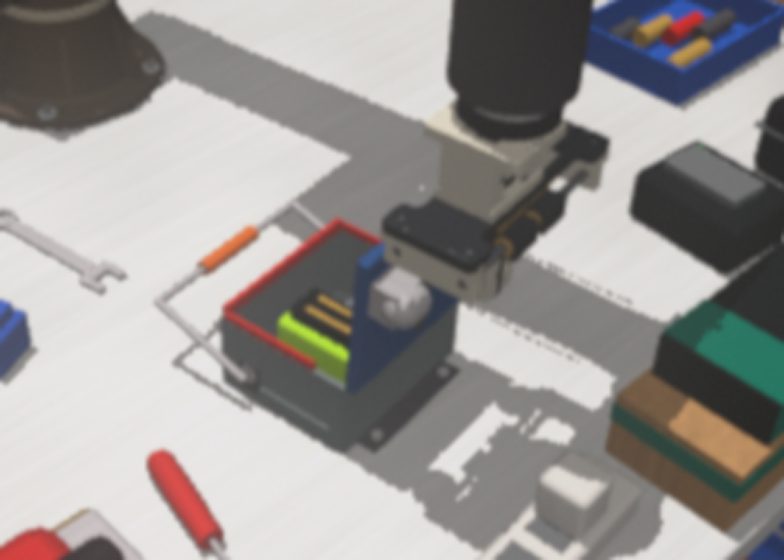

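Emit:
step_arm(commands="15 1 -4 0 0 0; 20 0 0 0 0 0; 10 0 0 0 0 0; 10 0 0 0 0 0; 10 0 0 0 0 0; 10 0 0 0 0 0; 10 0 0 0 0 0; 10 0 0 0 0 0")

```text
t: 13.4
eef_pos: [0.6353, -0.0902, 0.2047]
ee_rot: [3.142, -0.001, -2.989]
force: [1.5, 0.4, -0.9]
width: 0.0002
```

Run:
```python
from h import *
from station import *
s=get_state();print(s['t'],s['eef_pos'],s['force'])
f=grab_frame("side");cv2.imwrite("pics/d7.png",cv2.resize(f["frame"][50:270,180:480,::-1],None,fx=2.6,fy=2.6,interpolation=cv2.INTER_CUBIC))
```

```text
13.4 [ 0.63532761 -0.09022688  0.20471035] [ 1.4715384   0.37663387 -0.8561549 ]
```

View pics/d7.png

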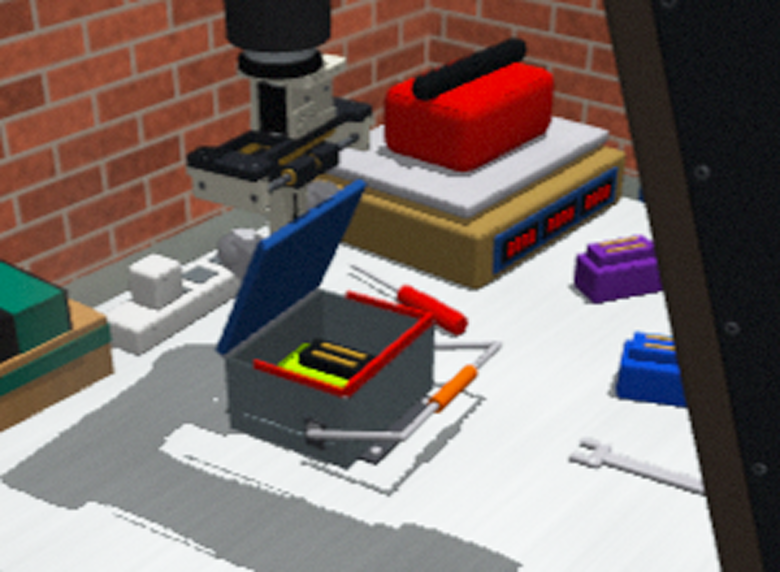

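Emit:
step_arm(commands="10 0 0 0 0 0; 10 0 0 0 0 0; 10 0 0 0 0 0; 12 0 0 0 0 0; 0 0 0 0 0 0; 0 0 -20 0 0 0; 0 0 -40 0 0 0; 0 0 -40 0 0 0")

```text
t: 14.45
eef_pos: [0.5946, -0.0966, 0.306]
ee_rot: [-3.141, -0.001, -2.989]
force: [2.2, 0.2, 0.9]
width: 0.0006
```

Emit:
step_arm(commands="20 0 -10 0 0 0; 30 0 0 0 0 0; 30 0 0 0 0 0; 30 0 0 0 0 0; 30 0 0 0 0 0; 30 0 0 0 0 0; 20 0 0 0 0 0; 0 0 0 0 0 0")

```text
t: 15.45
eef_pos: [0.4058, -0.1256, 0.3153]
ee_rot: [3.141, 0.001, -2.989]
force: [-0.1, 0.2, 0.1]
width: 0.0004
```

Run:
```python
from h import *
from station import *
s=get_state();print(s['t'],s['eef_pos'],s['force'],s['q'])
f=grab_frame("side");cv2.imwrite("pics/d8.png",cv2.resize(f["frame"][50:270,180:480,::-1],None,fx=2.6,fy=2.6,interpolation=cv2.INTER_CUBIC))
```

```text
15.45 [ 0.40576664 -0.12562104  0.31530084] [-0.08520223  0.22749856  0.12991232] [ 1.68134180e-01 -1.11339984e-01 -3.91763547e-01 -1.41870185e-04
 -1.28928691e+00 -1.58620409e+00]
```

View pics/d8.png

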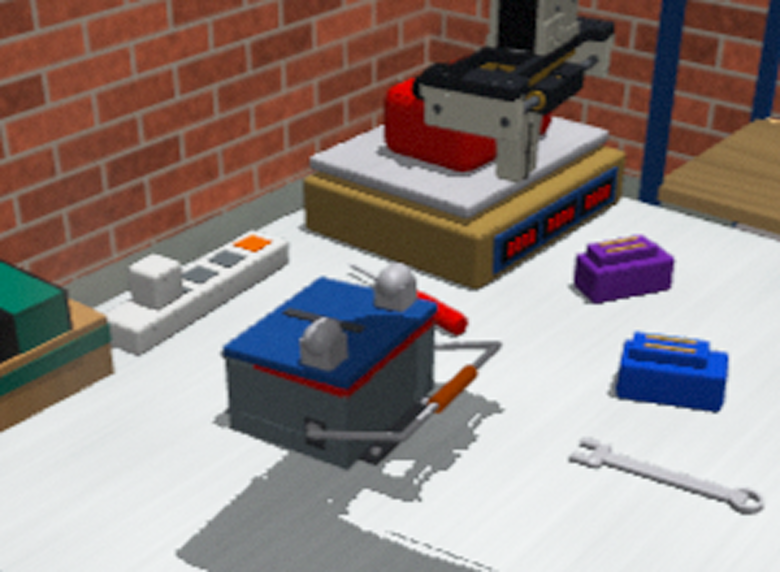

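The lid is shut. I turn the tool 90° for the sleeve.

Emit:
step_arm(commands="0 0 0 0 0 -0.175; 0 0 0 0 0 -0.175; 0 0 0 0 0 -0.175; 0 0 0 0 0 -0.175; 0 0 0 0 0 -0.175; 0 0 0 0 0 -0.175; 0 0 0 0 0 -0.175; 0 0 0 0 0 -0.175", jaw=44)

```text
t: 16.5
eef_pos: [0.4077, -0.1253, 0.3146]
ee_rot: [3.141, -0.0, -1.583]
force: [-0.6, 1.3, -0.3]
width: 0.0439
```

Emit:
step_arm(commands="0 0 0 0 0 -0.172; 0 25 30 0 0 0; 0 25 30 0 0 0; 0 0 0 0 0 0; 0 0 0 0 0 0")

```text
t: 17.12
eef_pos: [0.3587, -0.1331, 0.2557]
ee_rot: [-3.141, -0.001, -1.416]
force: [1.1, -0.5, 1.5]
width: 0.0441
```

Run:
```python
from h import *
from station import *
s=get_state();print(s['t'],s['eef_pos'],s['ee_rot'],s['q'])
f=grab_frame("wrist");cv2.imwrite("pics/w9.png",f["frame"][:,:,::-1])
np.savez("w9.npz",pos=s['eef_pos'],rot=s['ee_rot'],T=f["tool_from_camera"])
print(recognise(f,"bail_grip"))
```

```text
17.125 [ 0.35872491 -0.13309723  0.25566325] [-3.14089002e+00 -5.94516508e-04 -1.41644177e+00] [ 1.70438919e-01 -1.58125547e-01 -5.66976608e-01  6.60349649e-04
 -1.16125236e+00 -1.63468901e-02]
[{'pixel': [221.9, 147.3], 'conf': 0.74}]
```

View pics/w9.png

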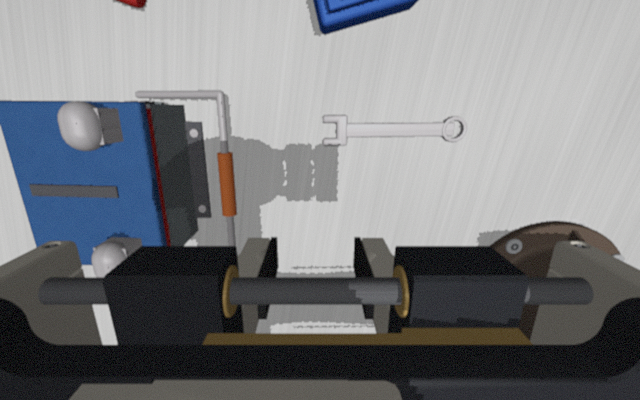

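The wrist picture shows the sleeve at (227,184). Tool y now points back toward the base, so I need to go −y.

Run:
```python
from h import *
p=wback('w9.npz',(227,184),.066);print(p, W(.589,-.0975,.154,(-.1354,0,.066)))
print(wback('w9.npz',(222,96),.066),W(.589,-.0975,.154,(-.1354,-.094,.066)))
plan((.4555,-.1182,.16),.154-np.pi/2,4)
```

```text
[ 0.4566072  -0.11742821  0.066     ] [[ 0.4552024  -0.11826928  0.066     ]]
[ 0.46775343 -0.20933738  0.066     ] [[ 0.46962125 -0.21115683  0.066     ]]
tool shift mm [  0.2 -97.6  95.9] rotvec [-0.001 -0.     0.   ] yaw now -1.416
0.1 -24.4 24.0 -0.0003 -0.0001 0.0001; 0.1 -24.4 24.0 -0.0003 -0.0001 0.0001; 0.1 -24.4 24.0 -0.0003 -0.0001 0.0001; 0.1 -24.4 24.0 -0.0003 -0.0001 0.0001
```

Emit:
step_arm(commands="0 -30 10 0 0 0; 0 -35 15 0 0 0; 0 -33 25 0 0 0; 0 0 30 0 0 0; 0 0 15 0 0 0; 0 0 0 0 0 0; 0 0 0 0 0 0")

```text
t: 18.1
eef_pos: [0.4553, -0.118, 0.1609]
ee_rot: [-3.14, -0.0, -1.416]
force: [0.7, -0.5, 0.7]
width: 0.0436
```

Run:
```python
from h import *
from station import *
s=get_state();print(s['t'],s['eef_pos'],s['ee_rot'],s['force'])
f=grab_frame("wrist");cv2.imwrite("pics/w10.png",f["frame"][:,:,::-1])
np.savez("w10.npz",pos=s['eef_pos'],rot=s['ee_rot'],T=f["tool_from_camera"])
plan((.4558,-.118,.079),.154-np.pi/2,3)
```

```text
18.1 [ 0.45528514 -0.11803085  0.1609094 ] [-3.14040289e+00 -3.14965251e-04 -1.41649709e+00] [ 0.6619217  -0.46999408  0.67371453]
tool shift mm [ 0.  -0.4 82.1] rotvec [-0.002 -0.     0.   ] yaw now -1.417
0.0 -0.1 27.4 -0.0006 -0.0001 0.0001; 0.0 -0.2 27.4 -0.0006 -0.0001 0.0001; 0.0 -0.2 27.4 -0.0006 -0.0001 0.0001
```

View pics/w10.png

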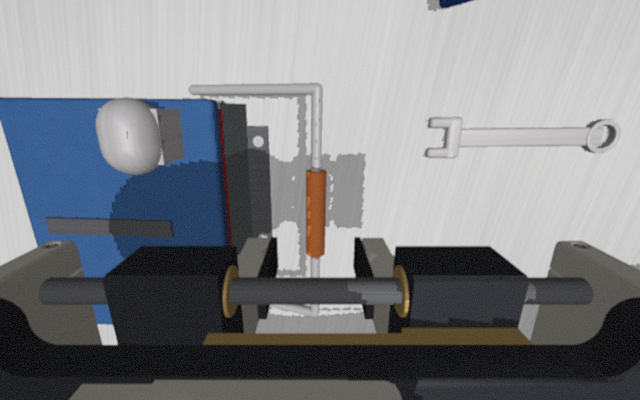

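Emit:
step_arm(commands="0 0 25 0 0 0; 0 0 25 0 0 0; 0 0 15 0 0 0; 0 0 10 0 0 0; 0 0 4 0 0 0; 0 0 0 0 0 0; 0 0 0 0 0 0")

```text
t: 19.02
eef_pos: [0.4547, -0.1181, 0.0816]
ee_rot: [-3.141, -0.0, -1.417]
force: [-0.0, 0.7, 1.1]
width: 0.0439
```

Run:
```python
from h import *
from station import *
s=get_state();print(s['t'],s['eef_pos'],s['ee_rot'],s['force'])
f=grab_frame("side");cv2.imwrite("pics/d11.png",cv2.resize(f["frame"][50:270,180:480,::-1],None,fx=2.6,fy=2.6,interpolation=cv2.INTER_CUBIC))
```

```text
19.025 [ 0.45471839 -0.11805246  0.08162509] [-3.14054544e+00 -5.96635594e-05 -1.41668168e+00] [-0.02965375  0.72772336  1.09424783]
```

View pics/d11.png

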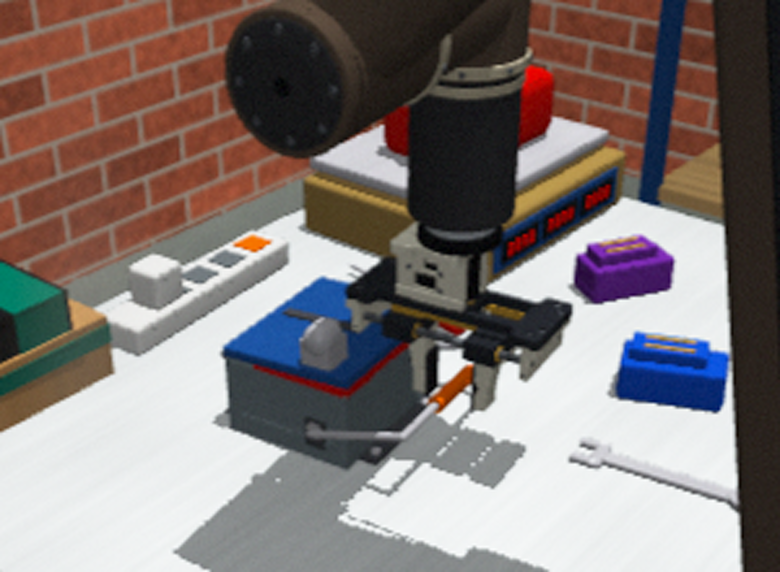

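Emit:
step_arm(commands="0 0 0 0 0 0; 0 0 0 0 0 0; 0 0 0 0 0 0; 0 0 0 0 0 0; 0 0 0 0 0 0", jaw=8, grip_force=25)

```text
t: 19.7
eef_pos: [0.4548, -0.118, 0.0812]
ee_rot: [-3.141, -0.0, -1.417]
force: [1.4, 0.1, 0.1]
width: 0.0151
```

Run:
```python
from h import *
from station import *
s=get_state();print(s['t'],s['eef_pos'],s['ee_rot'],s['force'],s['width'])
# arc: tool -y = case +x ; tool -z = up
b0=.297
bs=list(np.linspace(b0,1.45,13))[1:]+list(np.linspace(1.45,1.67,6))[1:]
px,pz=-np.cos(b0),np.sin(b0)
for b in bs:
    x,z=-np.cos(b),np.sin(b);print(round(b,3),'0 %.1f %.1f 0 0 0'%(-105*(x-px),-105*(z-pz)));px,pz=x,z
```

```text
19.7 [ 0.45482678 -0.11799284  0.08120252] [-3.14069748e+00 -8.78102456e-05 -1.41658882e+00] [1.37613333 0.05417404 0.13698605] 0.015075605244427352
0.393 0 -3.4 -9.5 0 0 0
0.489 0 -4.3 -9.1 0 0 0
0.585 0 -5.2 -8.7 0 0 0
0.681 0 -6.0 -8.1 0 0 0
0.777 0 -6.7 -7.5 0 0 0
0.874 0 -7.4 -6.8 0 0 0
0.97 0 -8.0 -6.1 0 0 0
1.066 0 -8.6 -5.3 0 0 0
1.162 0 -9.0 -4.5 0 0 0
1.258 0 -9.4 -3.6 0 0 0
1.354 0 -9.7 -2.6 0 0 0
1.45 0 -9.9 -1.7 0 0 0
1.494 0 -4.6 -0.5 0 0 0
1.538 0 -4.6 -0.3 0 0 0
1.582 0 -4.6 -0.0 0 0 0
1.626 0 -4.6 0.2 0 0 0
1.67 0 -4.6 0.4 0 0 0
```

Gripped (15 mm). Now the arc.

Emit:
step_arm(commands="0 -3.5 -9.5 0 0 0; 0 -4.5 -9 0 0 0; 0 -5 -8.5 0 0 0; 0 -6 -8 0 0 0; 0 0 0 0 0 0")

```text
t: 20.32
eef_pos: [0.4733, -0.1152, 0.1167]
ee_rot: [-3.141, -0.0, -1.417]
force: [0.5, -2.1, -0.1]
width: 0.0152
```

Emit:
step_arm(commands="0 -6.5 -7.5 0 0 0; 0 -7.5 -7 0 0 0; 0 -8 -6 0 0 0; 0 -8.5 -5.5 0 0 0; 0 0 0 0 0 0")

```text
t: 20.95
eef_pos: [0.5042, -0.1106, 0.1428]
ee_rot: [-3.141, -0.001, -1.416]
force: [-1.6, -5.0, 4.7]
width: 0.0152
```

Run:
```python
from h import *
from station import *
s=get_state();print(s['t'],s['eef_pos'],s['ee_rot'],s['force'],s['width'])
f=grab_frame("side");cv2.imwrite("pics/d12.png",cv2.resize(f["frame"][50:270,180:480,::-1],None,fx=2.6,fy=2.6,interpolation=cv2.INTER_CUBIC))
```

```text
20.95 [ 0.50415934 -0.1105983   0.14278113] [-3.14075933e+00 -5.28174851e-04 -1.41645062e+00] [-1.64106694 -5.00280067  4.72001724] 0.015239833370122097
```

View pics/d12.png

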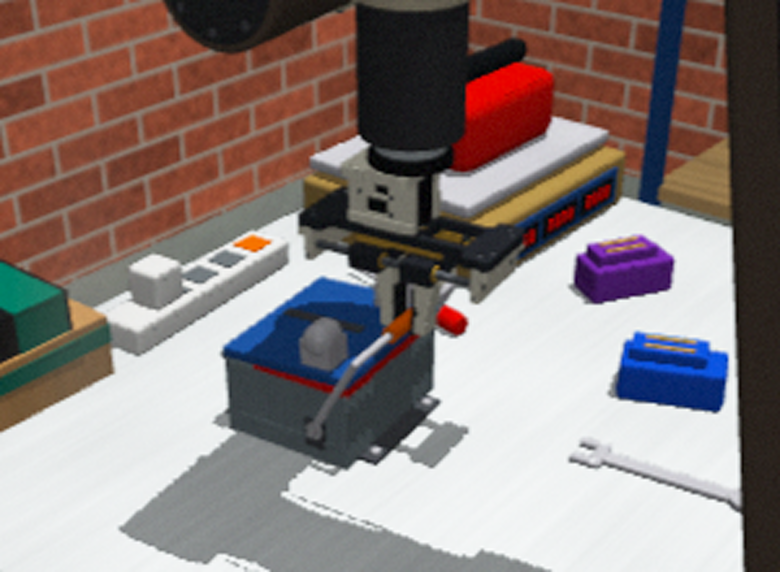

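Emit:
step_arm(commands="0 -9 -4.5 0 0 0; 0 -9.5 -3.5 0 0 0; 0 -9.5 -2.5 0 0 0; 0 0 0 0 0 0")

```text
t: 21.5
eef_pos: [0.532, -0.1065, 0.1534]
ee_rot: [-3.14, -0.001, -1.416]
force: [-1.1, -4.6, 6.1]
width: 0.0153
```

Emit:
step_arm(commands="0 -10 -1.5 0 0 0; 0 -5 -0.5 0 0 0; 0 -4.5 -0.3 0 0 0; 0 0 0 0 0 0")

```text
t: 22.0
eef_pos: [0.5499, -0.1039, 0.1557]
ee_rot: [3.141, -0.001, -1.417]
force: [-4.7, -5.5, 9.7]
width: 0.0155
```

Emit:
step_arm(commands="0 -4.5 0 0 0 0; 0 -4.5 0 0 0 0; 0 -4.5 0.5 0 0 0; 0 0 0 0 0 0; 0 0 0 0 0 0")

```text
t: 22.62
eef_pos: [0.5638, -0.1018, 0.1554]
ee_rot: [-3.141, -0.001, -1.416]
force: [-2.0, -5.5, 8.1]
width: 0.0149
```

Run:
```python
from h import *
from station import *
s=get_state();print(s['t'],s['eef_pos'],s['ee_rot'],s['force'],s['width'])
d=s['eef_pos'][:2]-[.589,-.0975];a=.154;print("case x,y",np.cos(a)*d[0]+np.sin(a)*d[1],-np.sin(a)*d[0]+np.cos(a)*d[1])
f=grab_frame("side");cv2.imwrite("pics/d13.png",cv2.resize(f["frame"][50:270,180:480,::-1],None,fx=2.6,fy=2.6,interpolation=cv2.INTER_CUBIC))
```

```text
22.625 [ 0.56380386 -0.101825    0.15544435] [-3.14059381e+00 -1.21196238e-03 -1.41642114e+00] [-1.97679427 -5.54724845  8.14724106] 0.014909783472969363
case x,y -0.025561373342015206 -0.00040892941176448074
```

View pics/d13.png

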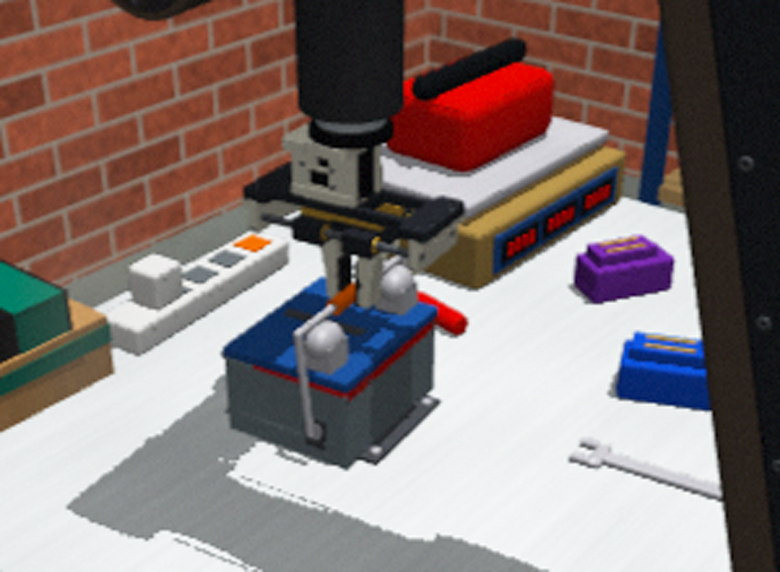

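Emit:
step_arm(commands="0 -2.5 0 0 0 0; 0 0 0 0 0 0; 0 0 0 0 0 0")

```text
t: 23.05
eef_pos: [0.5641, -0.1018, 0.1553]
ee_rot: [3.139, -0.001, -1.417]
force: [-8.1, -6.0, 14.4]
width: 0.0151
```

Emit:
step_arm(commands="0 0 0 0 0 0; 0 0 0 0 0 0; 0 0 0 0 0 0; 0 0 0 0 0 0", jaw=44)

```text
t: 23.55
eef_pos: [0.566, -0.1005, 0.1541]
ee_rot: [3.141, 0.0, -1.417]
force: [0.5, -0.0, 0.8]
width: 0.0426
```

Emit:
step_arm(commands="0 0 -15 0 0 0; 0 0 -30 0 0 0; 0 0 -40 0 0 0; 0 0 -40 0 0 0; 0 40 -20 0 0 0; 0 50 0 0 0 0; 0 0 0 0 0 0; 0 0 0 0 0 0")

```text
t: 24.55
eef_pos: [0.4773, -0.1146, 0.3007]
ee_rot: [-3.139, -0.0, -1.417]
force: [0.5, 0.4, 0.2]
width: 0.0441
```

Run:
```python
from h import *
from station import *
s=get_state();print(s['t'],s['eef_pos'],s['ee_rot'],s['force'],s['width'])
f=grab_frame("side");cv2.imwrite("pics/d14.png",cv2.resize(f["frame"][100:250,230:450,::-1],None,fx=3.6,fy=3.6,interpolation=cv2.INTER_CUBIC))
f=grab_frame("scene");cv2.imwrite("pics/s14.png",cv2.resize(f["frame"][120:320,220:500,::-1],None,fx=2.8,fy=2.8,interpolation=cv2.INTER_CUBIC))
for C,o in((SC,"scene"),(SI,"side")):
  for b in (1.57,1.66):
    p=proj(C,W(.589,-.0975,.154,(-.035-.105*np.cos(b),0,.035+.105*np.sin(b))))[0]
    print(o,b,p,((p-[220,120])*2.8 if o=="scene" else (p-[230,100])*3.6).round(0))
```

```text
24.55 [ 0.47726916 -0.11459411  0.30068014] [-3.13931807e+00 -2.05644763e-04 -1.41667705e+00] [0.48300198 0.35454524 0.23715487] 0.044055198982092134
scene 1.57 [330.71576063 202.42556087] [310. 231.]
scene 1.66 [333.76127747 204.10232204] [319. 235.]
side 1.57 [318.81575174 162.36474691] [320. 225.]
side 1.66 [315.54599833 161.61013314] [308. 222.]
```

View pics/d14.png

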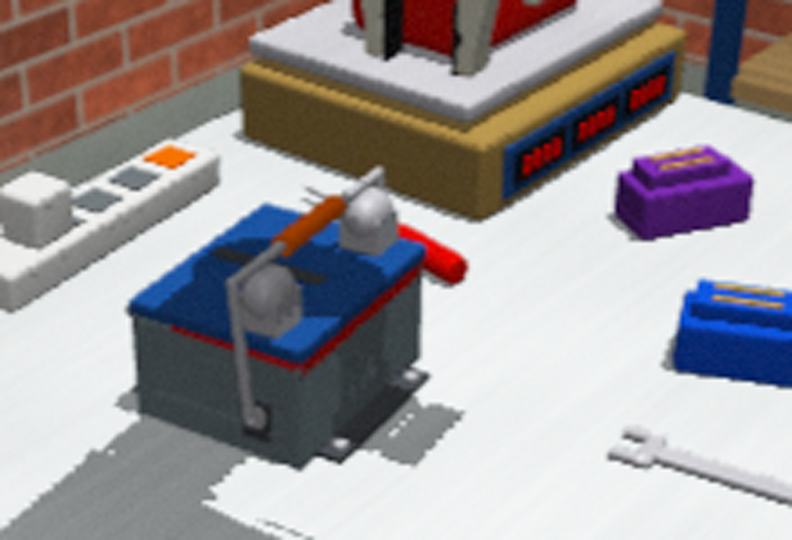

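View pics/s14.png

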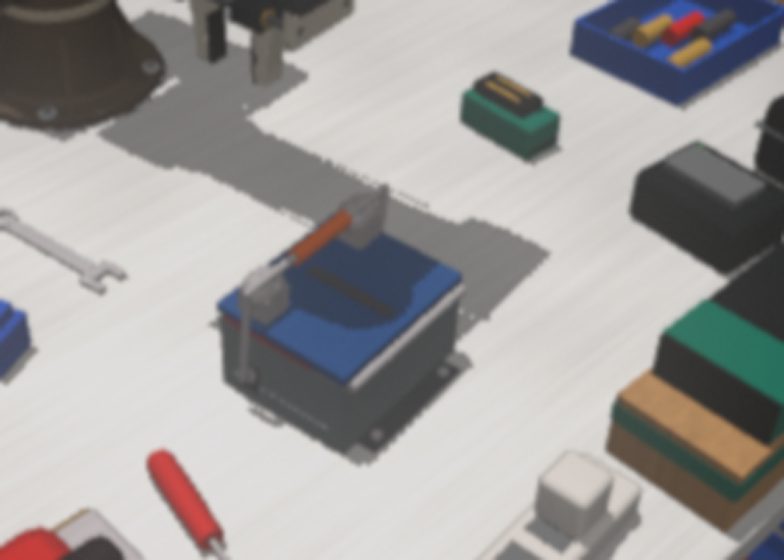

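The sleeve sits at (309,224) in the side crop and (322,237) in the scene crop. Those match the 1.66 rad prediction (308,222 and 319,235), not 1.57. I hand in.

```bash
python3 -c "
from station import *
print(job_done())"
```

```text
the job is handed in; nothing more can be done
None
```

The lime pack is in the canister, the lid is shut, and the bail is over and past centre. I handed the job in at about 24.6 s; no verdict was reported.

- **Pack:** I lowered it until it touched the floor, at about 5 N, and released it. The wrist and scene pictures then showed it standing upright, near the middle. With the lid shut it can no longer be seen.
- **Lid:** I pushed it from behind until it fell shut, and the pictures showed it closed before I moved the bail.
- **Bail:** I pinched the sleeve and swung it up and over. After I let go and backed off, its position in both pictures matched 1.66 rad to within a pixel or so, and not 1.57.
- **Not measured:** I didn't measure the clamped lid's angle; it only looks level in the pictures.
- **Left alone:** I didn't go near the teal pack or the charger, and the pictures showed them, and the part of the screwdriver in view, unmoved by eye. The gripper stands clear, with about zero force on it.
- **Small slips:** One sideways nudge went the wrong way while placing, so the pack stands about 3 mm off centre. One move before the bail grasp also went the wrong way, in free space. Neither caused a problem.

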